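# Build up a sighting target on the calibration pedestal

## Robot

A 7-joint arm with a two-finger parallel gripper is mounted at the origin on the work surface. World frame = base frame: x ahead of the robot, y to its left, z up, the work surface at z = 0. Lengths are in mm, angles in rad, forces in N, time in s.
With the tool pointing down it reaches from about 400 to 875 mm from the base axis. Payload 4.4 kg.
Tool frame: the origin (TCP) lies at the very end of the fingers, on their centre line; the grasp point (between the pads) lies 19 mm behind it; z points along the fingers, y is the line along which they close (so a half turn about z gives the same grasp; the last joint's range is limited). The gripper opens to 85 mm and grips with 20 to 120 N. Pads are 22 mm wide; open, the fingers measure 114 mm over their backs; the gripper's body (76 mm by 85 mm) begins 54 mm behind the grasp point. The pads swing forward as they close: fully open they stand 13 mm farther back than shut.
Start: joints at [1.141, 0.628, 0.038, 1.517, -0.027, 0.996, -0.02], TCP at [231.316, -607.462, 231.313] pointing down, gripper open.
Joint ranges: [-3.06, 3.06], [-0.37, 2.12], [-1.25, 1.32], [0.18, 2.47], [-1.1, 4.24], [0.23, 1.98], [-2.94, 2.94]. Speed limits (rad/s): [2.57, 2.57, 3.14, 3.14, 3.14, 3.14, 3.14].

## Interface

Orientations are given as [roll, pitch, yaw] about the fixed x, y, z axes, in that order (R = Rz(yaw) Ry(pitch) Rx(roll)).
In Python, from cell import ctrl gives the robot as it stands.
- The arm moves only by the tool step_arm, never from a script. Its argument "series" is a list that holds one entry, the list of rows, each a list of 7 numbers: the turn, a rotation vector about the tool's x, y, z as a fraction of full scale, then the shift along the tool's x, y, z as a fraction of full scale, then the closure, from 0 (fully open) to 1 (shut). In form: [[[ax, ay, az, tx, ty, tz, gripper], ...]]. A call has 1 to 12 rows; each row shifts and turns the commanded pose from where the row before left it, along the tool's axes as they then stand; what a row does not reach is not made up. Full scale, the value 1, is 150 mm for a shift and 45 degrees for a turn. A row lasts 1/10 s, in which the tool goes at most 50 mm and 8.59 degrees, less where a joint would pass 70% of its speed; a pose out of reach is approached as far as the arm can. A call with a number of a shift or a turn outside -1 to 1 is refused whole. A call with a gripper value outside its range is refused whole. The fingers move at their own pace and stop on an object; the grip force is fixed at half the most. Time passes only in rows, so rows that do not move let the fingers close. It gives the time, the measured TCP pose, the force, the opening and the grip force at its end, in the units of the state.
- ctrl.read_state(): the state, without advancing time (a new reading comes with each control period).
- ctrl.get_image(name): name is "scene" or "top" or "wrist"; returns a dict with "img" (480x640x3 uint8, red, green, blue), "fx", "fy", "cx", "cy" (pixels), "R" (3x3) and "t" (3): a world point X has camera coordinates R X + t. Camera axes: x right, y down, z forward; pixel columns grow to the right and rows downward; lengths in mm; the calibration is good to about 2 mm. A picture is of the moment at which its call begins. There is no depth.
- ctrl.finish_job(): hands the job in; it is judged then, once.
Trained networks look in a picture, given as the dict that the camera call returned (one of the last four; its "shot" number tells which), for a name from the list of things; names that differ only in an ending like _2 or _b are one class to them, and where a whole thing is asked for, a point or a joint stands for the part that bears it (a point fixed in the world has none). Each returns a list of dicts, best first, with "score" (0 to 1); they miss things now and then, are a little off and sometimes report something else, mostly with a low value. They report only what shows in the picture. A call takes as long as a camera call. They do not tell look-alikes from the thing itself.
- ctrl.recognise(picture, thing): "centre" ([column, row] in pixels, amid what is visible of it).
The state is a dict: "clock": time; "qpos": joint angles; "qd": joint speeds; "tau": joint torques, N m; "eef_pos": TCP position; "tool_rot": TCP orientation; "force": force on the tool from outside, world axes, zero at the start; "torque": the same for the moment, N m; "width": finger opening in mm; "gripper_force": force on a finger pad.
Only numpy, scipy, OpenCV 4.12 (cv2) and the standard library are available. Lean on these libraries where they do the work, as an engineer would, in place of code of your own. Each camera call takes 0.05 s, during which the arm holds its last target. There are 200 camera calls.

## Task

Build up the sighting target on the steel pedestal, one piece at a time from the bottom: first the green tribrach over the pedestal's stud, then the carrier with its foot in the tribrach's collar, then the clip head upright over the carrier's stub, each settled fully down and level on the one below. Last, take the sighting plate from its wooden rack and press its lower edge between the clip head's sprung jaws, about in the middle of them and fully home, so that it stands upright. Leave the eyecup, key block and meter where they are.

Things in the scene. Friction and masses are not known exactly. Their poses are not given: they have to be found in the camera images.
- pedestal: Fixed low steel disc, 130 mm across and 30 mm high, with an upright brass centring stud in the middle of its top: 16 mm across, tapering to 8 mm at its tip, 18 mm tall (tip 48 mm above the table). Origin: centre of the underside, z up. It stands at a different place each time.
- tribrach: Green three-lobed levelling base, 0.6 kg, loose, upright, 58 mm high, lobes to 60 mm from the axis. Underside: flat, 92 mm across, 26 mm hole. Lobed upper plate tops at 30 mm height; on it a round collar (58 mm outside, 42 mm bore) from 30 to 58 mm: grip it across its outside. Origin: centre of underside, z up. Seated: origin 30 mm above the pedestal's.
- carrier: Turned aluminium carrier, 0.3 kg, loose, upright. By height: foot 0-14 mm, 34 mm across, chamfered; dark flange 14-22 mm, 72 mm across; barrel 22-62 mm, 40 mm across (grip here); brass stub 62-80 mm, 20 mm across tapering to 10. Origin: centre of underside, z up. Seated: foot in the collar, flange on its rim, origin 44 mm above the tribrach's.
- clip_head: Black head, 0.2 kg, upright. Tube 44 mm across, 28 mm bore, 24 mm high; block x 50, y 44 mm to 32 mm; two steel jaws on top to 59 mm, 36 mm long in y, 2 mm apart, flared to a 15 mm mouth, sprung (1.5 N + 0.5 N/mm each), parting in x: push 5-15 N. Grip tube and block across y, below the jaws. Origin: centre of underside, z up. Seated: origin 62 mm above the carrier's.
- sight_plate: White plate with black wedges, 0.06 kg, loose, on edge in the rack, lower edge 8 mm above the table. 6 mm thick (x), 80 wide (y), 78 high; black grip bar on top, 12 mm thick (x), 40 long (y), at 76-92 mm height: grip across x. Origin: middle of lower edge, z up. Either face may lead. Home: stands on the block, origin 32 mm above the clip head's, x along its x.
- rack: Fixed wooden rack block 60 mm (x) by 110 mm (y), 30 mm high, with a slot along y, 8 mm wide, its floor 8 mm above the table, in which the sighting plate stands. Origin: centre of the underside, z up.
- eyecup: Bystander: loose black plastic cup, 44 mm across, 40 mm high. Origin: centre of its underside. Do not disturb.
- key_block: Bystander: loose wooden block 50 by 70 by 22 mm with four hex keys standing in it (up to 70 mm high). Origin: centre of its underside. Do not disturb.
- meter: Bystander: loose yellow hand meter lying flat, 110 by 60 by 35 mm. Origin: centre of its underside. Do not disturb.
Not all that is in view belongs to the job. Of the things that look like the tribrach, take the one that is farthest to the robot's left at the start.

How it is judged (in metres and radians):
On the way, in this order (a step that is already met when the one before it is completed fails the run):
1. the tribrach is settled on the pedestal over its stud (z of tribrach in the frame of pedestal between 0.026 and 0.034 m and horizontal distance between tribrach and pedestal below 0.009 m and angle between tribrach's own z axis and vertical below 0.08 rad), for 0.2 s.
2. the carrier's foot is fully down in the tribrach's collar, on the pedestal (all of step 1 and z of carrier in the frame of tribrach between 0.04 and 0.048 m and horizontal distance between carrier and tribrach below 0.008 m and angle between carrier's own z axis and vertical below 0.08 rad), for 0.2 s.
3. the clip head is fully down over the carrier's stub, on the stack (all of step 2 and z of clip_head in the frame of carrier between 0.058 and 0.066 m and horizontal distance between clip_head and carrier below 0.008 m and angle between clip_head's own z axis and vertical below 0.08 rad), for 0.2 s.
4. the sighting plate is fully home in the clip head's jaws, on the stack (all of step 3 and z of sight_plate in the frame of clip_head between 0.029 and 0.035 m and y of sight_plate in the frame of clip_head between -0.015 and 0.015 m and x of sight_plate in the frame of clip_head between -0.006 and 0.006 m and angle between sight_plate's own z axis and vertical below 0.12 rad and angle between the x axis of sight_plate and the x axis of clip_head, either way round below 0.15 rad), for 0.2 s.
At the end, for the whole second after the job is handed in: Stack seated in order (heights within 4 mm, centres within 9 mm on the pedestal, 8 mm above, tilt under 0.08 rad); plate home within 3 mm, within 15 mm along and 6 mm across the jaws, in line within 0.15 rad, tilt under 0.12 rad; all at rest (under 0.02 m/s), released (all of step 4 and linear speed of each of tribrach, carrier, clip_head, sight_plate below 0.02 m/s); the robot touches nothing.
It fails at once if the eyecup was moved more than 20 mm (distance of eyecup from where it was at the start of the episode above 0.02 m).
It fails at once if the key_block was moved more than 20 mm (distance of key_block from where it was at the start of the episode above 0.02 m).
It fails at once if the meter was moved more than 20 mm (distance of meter from where it was at the start of the episode above 0.02 m).
It also fails if it takes over 136 s, if anything falls off the work surface, if the arm or the gripper's body presses on something with over 40 N, if the wrist force passes 120 N, or if a joint passes its speed limit or range.

## Working session

There is one attempt and no reset: what is moved stays moved. The work goes in short steps, Python scripts to look and compute and a tool call to move; the robot and the scene stay as the last step left them, time stands still between calls to the robot, and variables do not carry over. Pictures are saved under pics/ and viewed, at most 14 in all, crops included, and the job is handed in when it is done.

Besides the shell and the picture viewer there is one more tool, called after "Call:" as name(argument=value, ...), one argument or row to a line, values as JSON. step_arm: Moves the arm, as the interface text tells. Shift numbers are shares of 150 mm and turn numbers shares of 45 degrees, none past 1 either way. Its arguments: {"type":"object","properties":{"series":{"type":"array","items":{"type":"array","items":{"type":"array","items":{"type":"number","minimum":-1,"maximum":1}}}}},"required":["series"]}

```bash
mkdir -p pics; cat > h.py <<'E'
import numpy as np, cv2
from cell import ctrl
from scipy.spatial.transform import Rotation as Ro
def snap(n,fn=None):
    p=ctrl.get_image(n)
    if fn: cv2.imwrite('pics/'+fn,cv2.cvtColor(p['img'],cv2.COLOR_RGB2BGR))
    return p
def ray(p,c):
    R=np.array(p['R']);t=np.array(p['t'])
    d=R.T@np.array([(c[0]-p['cx'])/p['fx'],(c[1]-p['cy'])/p['fy'],1.]);o=-R.T@t
    return o,d/np.linalg.norm(d)
def atz(p,c,z):
    o,d=ray(p,c); return o+d*(z-o[2])/d[2]
def proj(p,X):
    c=np.array(p['R'])@np.array(X,float)+np.array(p['t']); return np.array([c[0]/c[2]*p['fx']+p['cx'],c[1]/c[2]*p['fy']+p['cy']])
def tri(rs):
    A=np.zeros((3,3));b=np.zeros(3)
    for o,d in rs:
        M=np.eye(3)-np.outer(d,d);A+=M;b+=M@o
    return np.linalg.solve(A,b)
def go(x,y,z,yaw=None):
    "remaining move in tool axes, units of rows; tool-down target yaw=angle of tool x in world"
    s=ctrl.read_state();R=Ro.from_euler('xyz',s['tool_rot']).as_matrix()
    d=R.T@(np.array([x,y,z])-s['eef_pos'])
    print('tool shift frac',np.round(d/150,3),'pos',np.round(s['eef_pos'],1),'rot',np.round(s['tool_rot'],3))
E
python3 - <<'E'
from h import *
s=ctrl.read_state();print({k:np.round(v,3) for k,v in s.items()})
for n in ['top','scene']:
    p=snap(n,n+'0.png');R=np.array(p['R']);print(n,'cam at',np.round(-R.T@p['t']),'fx',p['fx'])
    for th,h in [('pedestal',30),('tribrach',40),('carrier',40),('clip_head',30),('sight_plate',60),('rack',20),('eyecup',30),('key_block',20),('meter',30)]:
        print(th,[(np.round(d['centre']),round(d['score'],2),np.round(atz(p,d['centre'],h)[:2])) for d in ctrl.recognise(p,th)[:3]])
E
```

```text
{'clock': np.float64(0.0), 'qpos': array([ 1.141,  0.629,  0.038,  1.518, -0.027,  0.996, -0.02 ]), 'qd': array([ 0.001,  0.001, -0.   , -0.001,  0.001, -0.   , -0.   ]), 'tau': array([-0.0000e+00, -5.6340e+01,  1.2260e+00, -1.9345e+01,  1.1000e-02,
        1.0000e-02, -0.0000e+00]), 'eef_pos': array([ 231.075, -606.86 ,  230.38 ]), 'tool_rot': array([-3.14 ,  0.   ,  0.364]), 'force': array([-0.36 ,  0.328, -0.375]), 'torque': array([ 0.007, -0.019, -0.058]), 'gripper_force': np.float64(0.0), 'width': np.float64(85.619)}
top cam at [ 419.   25. 1170.] fx 507.6875470589137
pedestal [(array([323., 257.]), 0.59, array([447.,  -6.]))]
tribrach [(array([437., 109.]), 0.93, array([ 782., -267.])), (array([393., 181.]), 0.89, array([ 617., -163.])), (array([447., 359.]), 0.68, array([ 221., -277.]))]
carrier [(array([236., 179.]), 0.85, array([622., 188.])), (array([450., 272.]), 0.4, array([ 411., -289.])), (array([498., 177.]), 0.35, array([ 626., -402.]))]
clip_head [(array([184., 279.]), 0.62, array([399., 304.]))]
sight_plate [(array([450., 272.]), 0.81, array([ 411., -284.]))]
rack [
[... 228 characters left out ...]

scene cam at [1132. -630.  712.] fx 565.7133784885044
pedestal [(array([287., 244.]), 0.65, array([461., -28.]))]
tribrach [(array([290., 324.]), 0.98, array([ 633., -185.])), (array([325., 425.]), 0.76, array([ 809., -284.])), (array([114., 254.]), 0.58, array([ 255., -292.]))]
carrier [(array([422., 234.]), 0.67, array([641., 175.]))]
clip_head [(array([371., 176.]), 0.74, array([408., 295.]))]
sight_plate [(array([159., 280.]), 0.84, array([ 406., -283.]))]
rack [(array([162., 304.]), 0.64, array([ 421., -295.]))]
eyecup [(array([405., 310.]), 0.72, array([743., -15.]))]
key_block [(array([181., 419.]), 0.93, array([ 645., -411.]))]
meter [(array([422., 234.]), 0.5, array([631., 189.]))]
```

View pics/top0.png

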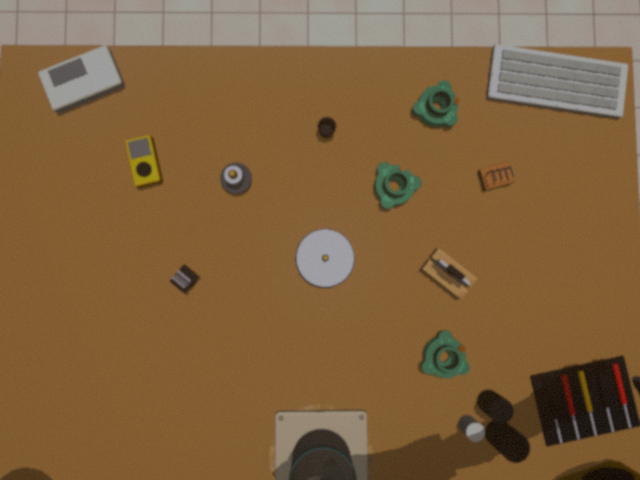

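View pics/scene0.png

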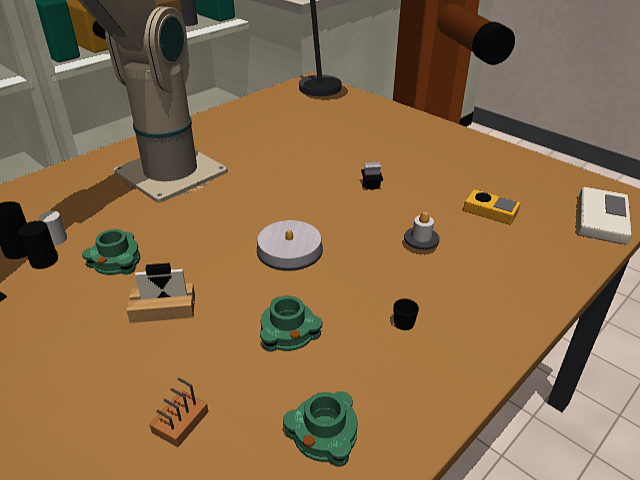

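The tribrach farthest left is the one at pixel (397,184) in the top view, at about (617,-163). The pedestal stud is at (325,258), the carrier at (236,178), the clip head at (184,279) and the rack and plate at (450,272). I'm moving over the tribrach first.

Call:
step_arm(
  series=[
    [[0,0,0,0.288,-0.154,0,0],[0,0,0,0.288,-0.154,0,0],[0,0,0,0.288,-0.154,0,0],[0,0,0,0.288,-0.154,0,0],[0,0,0,0.288,-0.154,0,0],[0,0,0,0.288,-0.154,0,0],[0,0,0,0.288,-0.154,0,0],[0,0,0,0.288,-0.154,0,0],[0,0,0,0.288,-0.154,0,0],[0,0,0,0.288,-0.154,0,0],[0,0,0,0.288,-0.154,0,0],[0,0,0,0,0,0,0]],
  ],
)

```text
clock: 2.2
eef_pos: [590.5, -191.4, 231.2]
tool_rot: [-3.138, -0.006, 0.376]
force: [-0.6, 0.5, -0.2]
width: 85.3
gripper_force: 0.0
```

```bash
python3 - <<'E'
from h import *
w=snap('wrist','w1.png');R=np.array(w['R']);s=ctrl.read_state()
T=Ro.from_euler('xyz',s['tool_rot']).as_matrix()
print('pos',s['eef_pos'],s['tool_rot'],'cam in tool',T.T@(-R.T@w['t']-s['eef_pos']),'axis in tool',T.T@R[2],'up',T.T@R[0],w['fx'])
for th in ['tribrach','pedestal']:
    print(th,[(np.round(d['centre']),round(d['score'],2),np.round(atz(w,d['centre'],40)[:2])) for d in ctrl.recognise(w,th)[:3]])
E
```

```text
pos [ 587.64643658 -195.90488105  231.05501886] [-3.13991423e+00 -2.12904486e-03  3.71796401e-01] cam in tool [  68.29634114   -3.20006249 -143.61573118] axis in tool [-2.55513479e-01 -2.14693366e-04  9.66805469e-01] up [0.0042215  0.99999019 0.00133775] 412.24313878814314
tribrach [(array([295., 179.]), 0.77, array([ 605., -163.])), (array([516.,  30.]), 0.62, array([ 768., -276.]))]
pedestal [(array([ 81., 274.]), 0.72, array([461., -20.]))]
```

View pics/w1.png

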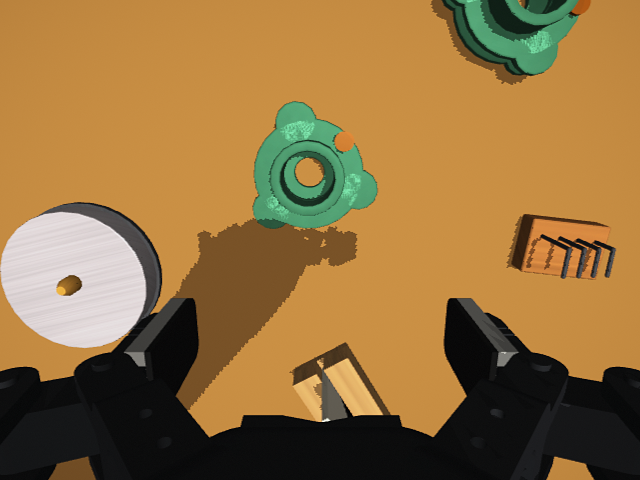

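The wrist view shows the target tribrach's collar rim centred at about (306,174), the orange level at (343,141), the pedestal disc at about (73,277) and its stud tip at (62,291). The plate and rack are at the bottom, around (340,380).

```bash
python3 - <<'E'
from h import *
w=snap('wrist');t=snap('top');s=snap('scene')
def c2(im,mask):
    n,l,st,ce=cv2.connectedComponentsWithStats(mask.astype(np.uint8));i=1+np.argmax(st[1:,4]);return ce[i],st[i]
# pedestal disc fit: bright greyish
for n,p,(x0,y0,x1,y1) in [('t',t,(290,225,360,290)),('w',w,(0,190,160,355)),('s',s,(250,215,330,270))]:
    im=p['img'].astype(int)[y0:y1,x0:x1];m=(im.min(2)>110)&(im.max(2)-im.min(2)<45)
    m=m.astype(np.uint8);cs,_=cv2.findContours(m,cv2.RETR_EXTERNAL,cv2.CHAIN_APPROX_NONE);c=max(cs,key=cv2.contourArea)
    e=cv2.fitEllipse(cv2.convexHull(c));ce=np.array(e[0])+[x0,y0];print('ped',n,ce,e[1],atz(p,ce,30))
    # tribrach
for n,p,(x0,y0,x1,y1) in [('t',t,(370,158,425,215)),('w',w,(245,95,385,235)),('s',s,(255,290,325,355))]:
    im=p['img'].astype(int)[y0:y1,x0:x1];m=(im[...,1]>im[...,0]*1.2)
    ce,st=c2(im,m);print('trib',n,ce+[x0,y0],st[4],atz(p,ce+[x0,y0],30))
print('collar w',atz(w,(306,174),58), 'tri pedestal tip',tri([ray(w,(62,291)),ray(t,(325,257.5)),ray(s,(289,231))]))
print('tri collar',tri([ray(w,(306,174)),ray(s,(288,303)),ray(t,(398,181.5))]))
a=w['img'][125:225,255:360];b=t['img'][155:220,365:430];c=s['img'][285:355,255:325]
f=lambda a:cv2.cvtColor(cv2.resize(a,(400,400),interpolation=cv2.INTER_CUBIC),cv2.COLOR_RGB2BGR)
cv2.imwrite('pics/c1.png',np.hstack([f(b),f(c)]))
E
```

```text
ped t [324.70806885 257.52656174] (57.71550369262695, 57.87910461425781) [445.47252763  -9.51866306  30.        ]
ped w [ 63.22148132 271.14601898] (129.2899932861328, 154.10604858398438) [447.62467229  -9.98268379  30.        ]
ped s [288.85763168 239.19061089] (38.520816802978516, 63.10979080200195) [451.14517452 -15.03059065  30.        ]
trib t [389.64385027 185.3657754 ] 935 [ 608.79514224 -157.83996513   30.        ]
trib w [297.38179844 161.45572994] 10131 [ 611.36533344 -170.74070843   30.        ]
trib s [288.06923077 324.0465587 ] 2470 [ 623.87681002 -179.73696955   30.        ]
collar w [ 607.55816721 -180.73083485   58.        ] tri pedestal tip [443.11806239 -13.04793359  44.95435109]
tri collar [ 611.64481848 -173.82367284   65.54120796]
```

View pics/c1.png

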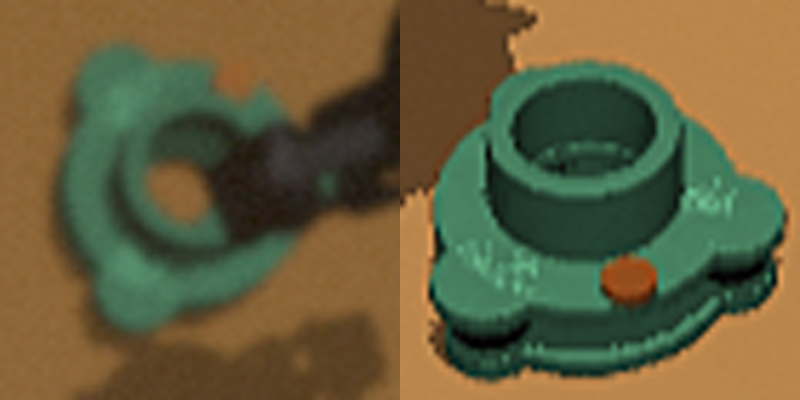

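The crops show the collar clearly in the scene view, with its rim centre at about (287.6,307.4). The arm partly covers it in the top view.

```bash
python3 - <<'E'
from h import *
w=snap('wrist');s=snap('scene')
print(np.round(ctrl.read_state()['eef_pos'],1),ctrl.read_state()['tool_rot'])
t0=cv2.imread('pics/top0.png')
t=snap('top')
print('s',atz(s,(287.6,307.4),58),'w',atz(w,(306,174),58),'tri',tri([ray(s,(287.6,307.4)),ray(w,(306,174))]))
# predicted rim ellipse overlay from candidate centre
for nm,p,c in [('w',w,(607.5,-180.7)),('s',s,(607.5,-180.7))]:
    print(nm,proj(p,[*c,58]))
im=w['img'].astype(np.uint8).copy()
for C,col in [((607.5,-180.7),(255,0,0)),(atz(s,(287.6,307.4),58)[:2],(0,0,255))]:
    for r,z in [(29,58),(21,58)]:
        for a in np.linspace(0,6.28,80):
            q=proj(w,[C[0]+r*np.cos(a),C[1]+r*np.sin(a),z]).round().astype(int);im[q[1],q[0]]=col
im2=s['img'].copy()
for C,col in [((607.5,-180.7),(255,0,0)),(atz(s,(287.6,307.4),58)[:2],(0,0,255))]:
    for r,z in [(29,58),(21,58)]:
        for a in np.linspace(0,6.28,80):
            q=proj(s,[C[0]+r*np.cos(a),C[1]+r*np.sin(a),z]).round().astype(int);im2[q[1],q[0]]=col
f=lambda a:cv2.cvtColor(cv2.resize(a,(400,400),interpolation=cv2.INTER_NEAREST),cv2.COLOR_RGB2BGR)
cv2.imwrite('pics/c2.png',np.hstack([f(im[95:235,245:385]),f(im2[285:355,255:325])]))
E
```

```text
[ 584.2 -202.5  231.5] [3.14117821e+00 3.09263691e-04 3.61208348e-01]
s [ 616.05047847 -172.30015482   58.        ] w [ 606.95822186 -182.4337292    58.        ] tri [ 612.13107151 -177.78501961   59.83488547]
w [304.11205848 172.52767368]
s [280.39745996 307.40834969]
```

View pics/c2.png

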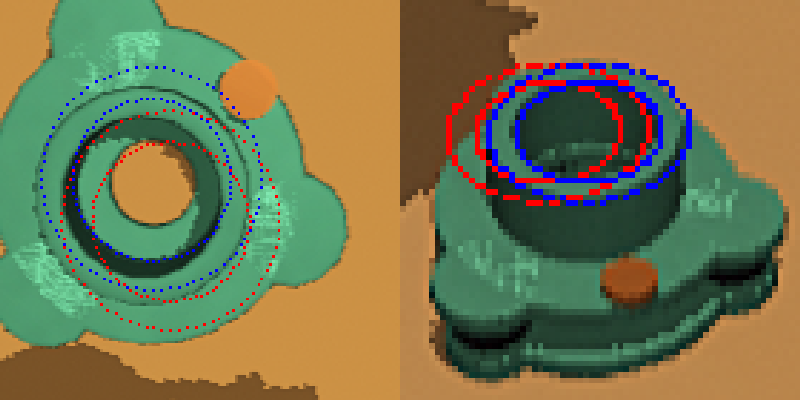

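The arm has now settled, since the earlier frames caught it still moving. The wrist bore and rim centre is at about (296,163.5), and the scene rim is well matched by the blue ring.

```bash
python3 - <<'E'
from h import *
w=snap('wrist');s=snap('scene')
print('w',atz(w,(296,163.5),58),'s',atz(s,(287.6,307.2),58),'tri',tri([ray(s,(287.6,307.4)),ray(w,(296,163.5))]))
o=atz(w,(245+249*.35,95+90*.35),32);print('orange',o)
im=w['img'].astype(int)[190:355,0:165];m=((im.min(2)>130)&(im.max(2)-im.min(2)<45)).astype(np.uint8)
cs,_=cv2.findContours(m,cv2.RETR_EXTERNAL,cv2.CHAIN_APPROX_NONE);c=max(cs,key=cv2.contourArea);print(cv2.boundingRect(c),[ (d['centre'],d['score']) for d in ctrl.recognise(w,'pedestal')])
go(615,-175,130)
E
```

```text
w [ 612.22187011 -171.7764577    58.        ] s [ 615.70052166 -171.97131767   58.        ] tri [ 612.7159628  -170.8818675    54.86393797]
orange [ 647.46853697 -188.35819427   32.        ]
(0, 13, 137, 137) [([71.2, 269.5], 0.64)]
tool shift frac [ 0.251 -0.093  0.676] pos [ 584.8 -201.4  231.4] rot [ 3.142 -0.     0.363]
```

Call:
step_arm(
  series=[
    [[0,0,0,0.249,-0.115,0,0],[0,0,0,0,0,0.2,0],[0,0,0,0,0,0.3,0],[0,0,0,0,0,0.3,0],[0,0,0,0,0,0.2,0],[0,0,0,0,0,0,0],[0,0,0,0,0,0,0],[0,0,0,0,0,0,0],[0,0,0,0,0,0,0],[0,0,0,0,0,0,0]],
  ],
)

```text
clock: 3.8
eef_pos: [614.8, -171.8, 83.1]
tool_rot: [3.14, -0.002, 0.364]
force: [0.3, -0.1, -0.2]
width: 85.0
gripper_force: 0.0
```

```bash
python3 - <<'E'
from h import *
go(613.5,-172,28)
w=snap('wrist','w3.png')
for C in [(613.5,-172)]: print(proj(w,[*C,58]))
E
```

```text
tool shift frac [-0.01  -0.002  0.367] pos [ 614.8 -171.8   83.1] rot [ 3.14e+00 -2.00e-03  3.64e-01]
[319.90120542 282.27882612]
```

View pics/w3.png

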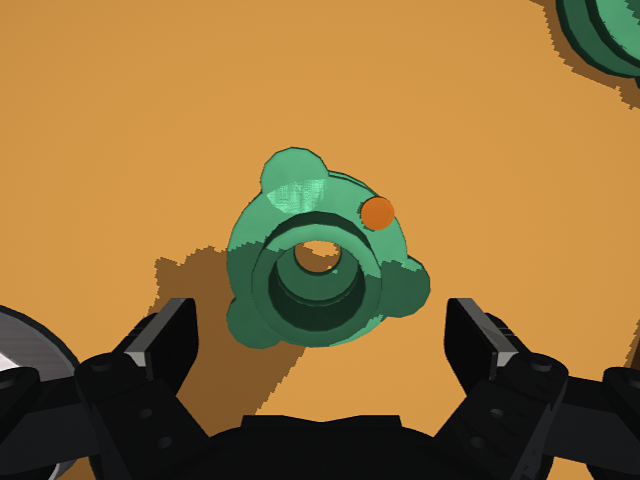

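The collar is centred at about (317,286), within 2 mm of the prediction. I'm descending and gripping.

Call:
step_arm(
  series=[
    [[0,0,0,-0.02,-0.01,0.18,0],[0,0,0,0,0,0.18,0],[0,0,0,0,0,0,0],[0,0,0,0,0,0,1],[0,0,0,0,0,0,1],[0,0,0,0,0,0,1],[0,0,0,0,0,0,1],[0,0,0,0,0,0,1],[0,0,0,0,0,0,1],[0,0,0,0,0,0,1]],
  ],
)

```text
clock: 4.85
eef_pos: [611.6, -171.2, 29.5]
tool_rot: [3.14, -0.002, 0.364]
force: [-0.7, 0.5, 7.1]
width: 56.3
gripper_force: 64.2
```

Call:
step_arm(
  series=[
    [[0,0,0,0,0,-0.1,1],[0,0,0,0,0,-0.2,1],[0,0,0,0,0,-0.2,1],[0,0,0,0,0,-0.2,1],[0,0,0,0,0,0,1],[0,0,0,0,0,0,1]],
  ],
)

```text
clock: 5.45
eef_pos: [610.2, -171.1, 132.7]
tool_rot: [3.141, -0.0, 0.364]
force: [-0.4, 0.5, -6.2]
width: 56.0
gripper_force: 66.3
```

```bash
python3 - <<'E'
from h import *
go(445,-12,120)
w=snap('wrist','w4.png')
print(ctrl.read_state()['width'])
E
```

```text
tool shift frac [-0.652 -1.383  0.084] pos [ 610.2 -171.1  132.7] rot [ 3.141 -0.     0.364]
56.402819351897605
```

View pics/w4.png

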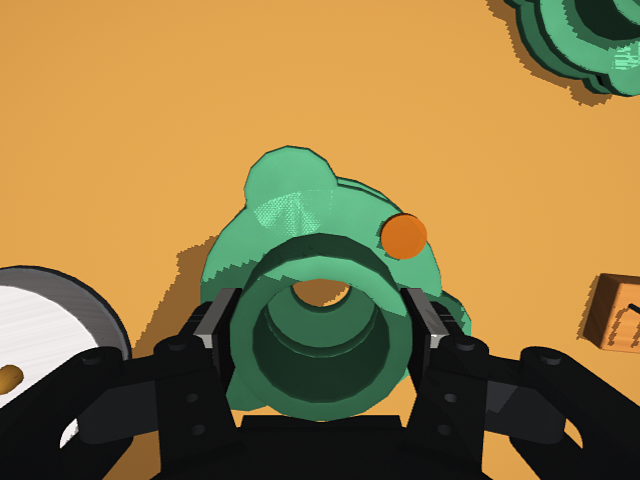

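The tribrach is held level, with its rim centred at about (320,340) and the stud at (10,380). I'm moving part way so the pedestal comes into the wrist view.

Call:
step_arm(
  series=[
    [[0,0,0,-0.15,-0.125,-0.05,1],[0,0,0,-0.15,-0.125,-0.05,1],[0,0,0,-0.15,-0.125,-0.05,1],[0,0,0,-0.15,-0.125,-0.05,1],[0,0,0,0,0,0,1],[0,0,0,0,0,0,1],[0,0,0,0,0,0,1],[0,0,0,0,0,0,1],[0,0,0,0,0,0,1],[0,0,0,0,0,0,1]],
  ],
)

```text
clock: 6.5
eef_pos: [499.8, -133.2, 162.0]
tool_rot: [-3.141, 0.0, 0.364]
force: [-0.6, -0.4, -6.9]
width: 56.3
gripper_force: 66.6
```

```bash
python3 - <<'E'
from h import *
w=snap('wrist','w5.png');s=ctrl.read_state()
T=Ro.from_euler('xyz',s['tool_rot']).as_matrix()
print(s['eef_pos'],s['tool_rot'])
for dx in (-6,-3,0,3): print(dx,proj(w,s['eef_pos']+T@[dx,0,-28.5]))
for C in [(445.5,-9.5),(443,-13)]: print('tip',C,proj(w,[*C,48]),'disc c',proj(w,[*C,30]))
E
```

```text
[ 499.76040557 -133.15822648  162.08990026] [-3.14148134e+00  2.02659529e-04  3.63770872e-01]
-6 [320.5008658  359.11884094]
-3 [320.49704953 350.5496774 ]
0 [320.49318667 341.87588568]
3 [320.48927635 333.09553777]
tip (445.5, -9.5) [112.1867959  239.69172805] disc c [124.93302363 232.71373119]
tip (443, -13) [116.57938597 245.0041583 ] disc c [129.01623949 237.72509963]
```

View pics/w5.png

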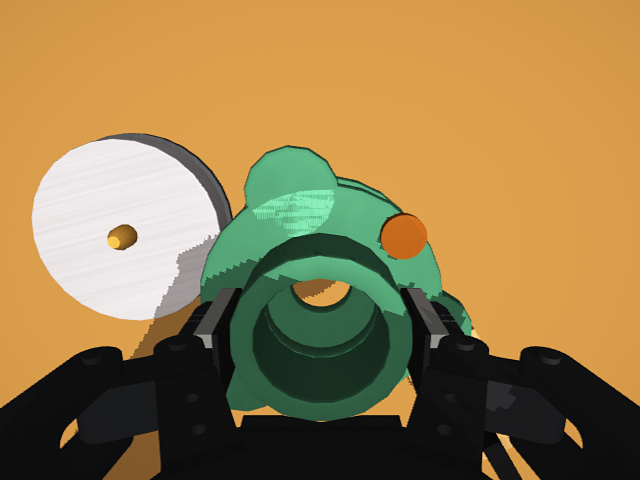

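The stud tip is at (113.5,242), which puts the pedestal at about (445,-10.5).

Call:
step_arm(
  series=[
    [[0,0,0,-0.01,-0.224,0,1],[0,0,0,-0.01,-0.224,0,1],[0,0,0,-0.01,-0.224,0,1],[0,0,0,-0.02,-0.222,0,1],[0,0,0,0,0,0,1],[0,0,0,0,0,0,1],[0,0,0,0,0,0.2,1],[0,0,0,0,0,0.2,1],[0,0,0,0,0,0.1,1],[0,0,0,0,0,0,1],[0,0,0,0,0,0,1]],
  ],
)

```text
clock: 7.65
eef_pos: [445.8, -11.3, 87.5]
tool_rot: [3.141, -0.001, 0.362]
force: [-0.1, 0.2, -6.0]
width: 56.4
gripper_force: 67.2
```

Call:
step_arm(
  series=[
    [[0,0,0,0,0,0.08,1],[0,0,0,0,0,0.06,1],[0,0,0,0,0,0.03,1],[0,0,0,0,0,0,1],[0,0,0,0,0,0,1]],
  ],
)

```text
clock: 8.15
eef_pos: [445.2, -10.5, 62.1]
tool_rot: [3.141, -0.001, 0.364]
force: [-0.7, -0.5, -5.7]
width: 56.4
gripper_force: 67.1
```

Call:
step_arm(
  series=[
    [[0,0,0,0,0,0.012,1],[0,0,0,0,0,0.008,1],[0,0,0,0,0,0,1],[0,0,0,0,0,0,1]],
  ],
)

```text
clock: 8.55
eef_pos: [445.3, -10.5, 59.4]
tool_rot: [3.141, -0.001, 0.364]
force: [-1.5, -0.1, 5.9]
width: 56.0
gripper_force: 68.1
```

Call:
step_arm(
  series=[
    [[0,0,0,0,0,0,0],[0,0,0,0,0,0,0],[0,0,0,0,0,0,0],[0,0,0,0,0,0,0],[0,0,0,0,0,-0.1,0],[0,0,0,0,0,-0.2,0],[0,0,0,0,0,-0.3,0],[0,0,0,0,0,-0.3,0],[0,0,0,0,0,-0.25,0]],
  ],
)

```text
clock: 9.45
eef_pos: [445.0, -10.4, 233.6]
tool_rot: [3.141, -0.001, 0.364]
force: [1.4, -0.3, -0.0]
width: 85.0
gripper_force: 0.0
```

Call:
step_arm(
  series=[
    [[0,0,0,0.264,-0.15,0,0],[0,0,0,0.264,-0.15,0,0],[0,0,0,0.264,-0.15,0,0],[0,0,0,0.264,-0.15,0,0],[0,0,0,0.264,-0.15,0,0],[0,0,0,0,0,0,0],[0,0,0,0,0,0,0],[0,0,0,0,0,0,0],[0,0,0,0,0,0,0],[0,0,0,0,0,0,0],[0,0,0,0,0,0,0]],
  ],
)

```text
clock: 10.55
eef_pos: [589.8, 164.4, 231.7]
tool_rot: [3.141, -0.0, 0.363]
force: [0.4, 0.1, -0.7]
width: 85.4
gripper_force: 0.0
```

```bash
python3 - <<'E'
from h import *
w=snap('wrist');t=snap('top');s=snap('scene')
print(ctrl.read_state()['eef_pos'])
for n,p in zip('wts',(w,t,s)):
  for th,h in (('carrier',45),('clip_head',30),('tribrach',60)):
    print(n,th,[(np.round(d['centre']),round(d['score'],2),np.round(atz(p,d['centre'],h)[:2])) for d in ctrl.recognise(p,th)[:3]])
f=lambda a:cv2.cvtColor(a,cv2.COLOR_RGB2BGR)
a=f(w['img'][0:400,:]);b=cv2.resize(f(t['img'][225:295,285:365]),(228,200),interpolation=cv2.INTER_CUBIC);c=cv2.resize(f(s['img'][190:260,380:460]),(228,200),interpolation=cv2.INTER_CUBIC)
b2=cv2.resize(f(s['img'][200:280,250:330]),(184,200),interpolation=cv2.INTER_CUBIC)
cv2.imwrite('pics/m1.png',np.vstack([a,np.hstack([b,c,b2])]))
E
```

```text
[589.91139369 164.87423971 231.50812332]
w carrier [(array([304., 150.]), 0.9, array([629., 193.]))]
w clip_head [(array([106., 335.]), 0.67, array([405., 307.])), (array([596., 107.]), 0.53, array([742., -13.]))]
w tribrach [(array([424., 395.]), 0.62, array([468.,  20.]))]
t carrier [(array([499., 177.]), 0.71, array([ 624., -403.])), (array([246., 179.]), 0.49, array([621., 165.]))]
t clip_head []
t tribrach [(array([324., 252.]), 0.83, array([456.,  -7.])), (array([438., 107.]), 0.81, array([ 780., -265.])), (array([443., 362.]), 0.71, array([ 218., -263.]))]
s carrier [(array([424., 235.]), 0.77, array([648., 170.]))]
s clip_head [(array([371., 178.]), 0.9, array([413., 289.]))]
s tribrach [(array([326., 425.]), 0.95, array([ 821., -293.])), (array([114., 253.]), 0.89, array([ 279., -301.])), (array([292., 231.]), 0.65, array([465., -19.]))]
```

View pics/m1.png

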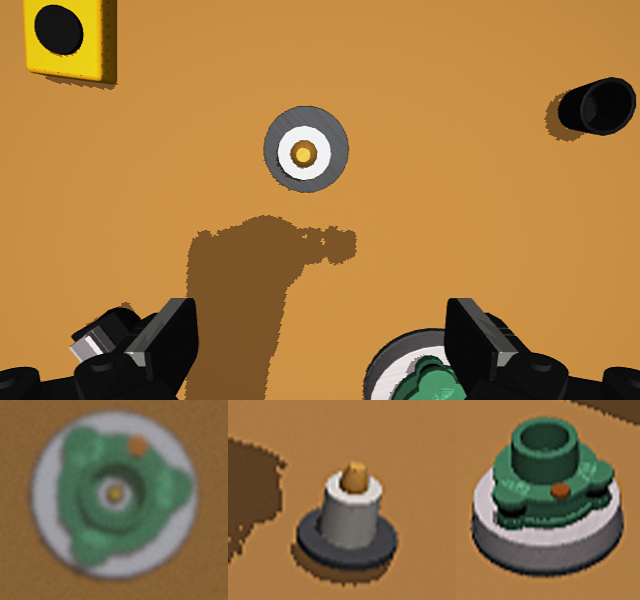

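The tribrach sits centred over the stud, seen in the top crop. In the wrist view the carrier's stub tip is at (303.5,154.5) and its flange centre at (306,149); the scene stub tip is at about (425,212).

```bash
python3 - <<'E'
from h import *
w=snap('wrist');s=snap('scene')
print(atz(w,(303.5,154.5),80),atz(w,(306.3,149),22),'tri tip',tri([ray(w,(303.5,154.5)),ray(s,(425,212))]))
c=(atz(w,(303.5,154.5),80)+atz(w,(306.3,149),22))/2
print(c);go(c[0],c[1],28)
E
```

```text
[627.72791795 192.3853057   80.        ] [628.38347355 192.59129012  22.        ] tri tip [628.46878879 192.79668336  79.9899083 ]
[628.05569575 192.48829791  51.        ]
tool shift frac [ 0.303 -0.08   1.355] pos [589.9 165.1 231.3] rot [3.142 0.    0.364]
```

Call:
step_arm(
  series=[
    [[0,0,0,0.303,-0.08,0,0],[0,0,0,0,0,0.1,0],[0,0,0,0,0,0.3,0],[0,0,0,0,0,0.33,0],[0,0,0,0,0,0.33,0],[0,0,0,0,0,0.2,0],[0,0,0,0,0,0.09,0],[0,0,0,0,0,0,0],[0,0,0,0,0,0,0],[0,0,0,0,0,0,0]],
  ],
)

```text
clock: 12.25
eef_pos: [630.0, 193.1, 31.2]
tool_rot: [3.141, -0.004, 0.364]
force: [0.2, 0.3, 0.4]
width: 86.0
gripper_force: 0.0
```

Call:
step_arm(
  series=[
    [[0,0,0,0,0,0,1],[0,0,0,0,0,0,1],[0,0,0,0,0,0,1],[0,0,0,0,0,0,1],[0,0,0,0,0,0,1],[0,0,0,0,0,0,1],[0,0,0,0,0,0,1],[0,0,0,0,0,0,1],[0,0,0,0,0,0,1]],
  ],
)

```text
clock: 13.15
eef_pos: [628.7, 192.7, 29.7]
tool_rot: [3.141, -0.001, 0.364]
force: [-0.4, 0.4, 5.4]
width: 38.4
gripper_force: 60.1
```

Call:
step_arm(
  series=[
    [[0,0,0,0,0,-0.1,1],[0,0,0,0,0,-0.25,1],[0,0,0,0,0,-0.3,1],[0,0,0,0,0,-0.29,1],[0,0,0,-0.271,0.138,0,1],[0,0,0,-0.271,0.138,0,1],[0,0,0,-0.271,0.138,0,1],[0,0,0,-0.271,0.138,0,1],[0,0,0,-0.271,0.138,0,1],[0,0,0,-0.271,0.138,0,1],[0,0,0,0,0,0,1],[0,0,0,0,0,0,1]],
  ],
)

```text
clock: 14.35
eef_pos: [443.9, -11.2, 170.5]
tool_rot: [3.141, -0.001, 0.361]
force: [0.5, 0.0, -3.2]
width: 38.9
gripper_force: 60.9
```

Call:
step_arm(
  series=[
    [[0,0,0,0,0,0,1],[0,0,0,0,0,0,1],[0,0,0,0,0,0,1],[0,0,0,0,0,0,1]],
  ],
)

```text
clock: 14.75
eef_pos: [444.7, -9.7, 169.7]
tool_rot: [-3.141, 0.0, 0.365]
force: [-0.5, 0.6, -2.4]
width: 38.4
gripper_force: 60.9
```

```bash
python3 - <<'E'
from h import *
w=snap('wrist');s=snap('scene');t=snap('top');st=ctrl.read_state();go(445,-10.5,120)
T=Ro.from_euler('xyz',st['tool_rot']).as_matrix()
print('stub tip at offset 0,-50.3:',proj(w,st['eef_pos']+T@[0,0,-50.3]),proj(s,st['eef_pos']+T@[0,0,-50.3]),'flange c',proj(s,st['eef_pos']+T@[0,0,7.7]))
print('collar centre pred s',proj(s,[445,-10.5,88]),'t',proj(t,[445,-10.5,88]))
f=lambda a:cv2.cvtColor(a,cv2.COLOR_RGB2BGR)
x=cv2.resize(f(s['img'][120:270,220:370]),(400,400));y=cv2.resize(f(w['img'][160:480,160:480]),(400,400))
cv2.imwrite('pics/m2.png',np.hstack([x,y]))
E
```

```text
tool shift frac [0.003 0.004 0.331] pos [444.4 -10.1 169.7] rot [-3.141  0.     0.364]
stub tip at offset 0,-50.3: [321.66384973 385.49565916] [285.3008698 153.2346467] flange c [286.30030213 180.60203289]
collar centre pred s [287.53581234 213.26001081] t [325.98010467 257.1008783 ]
```

View pics/m2.png

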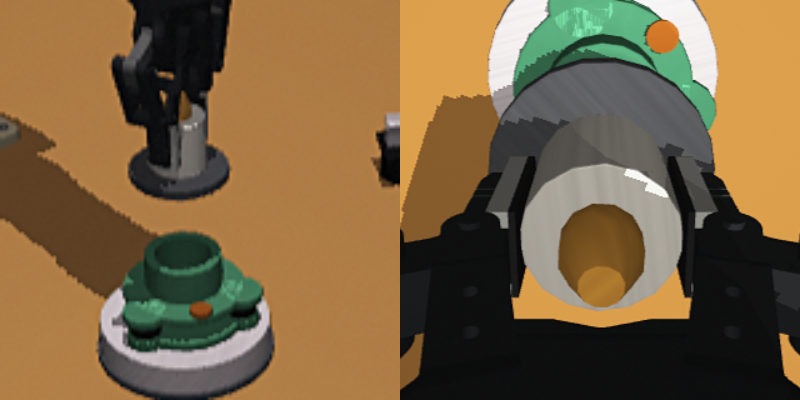

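The carrier hangs upright over the collar, with its flange at column 287.5 and the collar at 288.4. They are aligned, so I'm lowering it.

Call:
step_arm(
  series=[
    [[0,0,0,0,0,0.1,1],[0,0,0,0,0,0.15,1],[0,0,0,0,0,0.08,1],[0,0,0,0,0,0.04,1],[0,0,0,0,0,0.03,1],[0,0,0,0,0,0.02,1],[0,0,0,0,0,0.01,1],[0,0,0,0,0,0,1],[0,0,0,0,0,0,1]],
  ],
)

```text
clock: 15.8
eef_pos: [444.7, -10.3, 105.7]
tool_rot: [3.141, -0.001, 0.364]
force: [-0.4, -1.1, -3.7]
width: 39.0
gripper_force: 60.9
```

Call:
step_arm(
  series=[
    [[0,0,0,0,0,0.01,1],[0,0,0,0,0,0.006,1],[0,0,0,0,0,0,1],[0,0,0,0,0,0,1]],
  ],
)

```text
clock: 16.2
eef_pos: [444.7, -10.3, 103.6]
tool_rot: [3.141, -0.001, 0.364]
force: [-1.9, -0.7, 5.9]
width: 38.4
gripper_force: 62.1
```

Call:
step_arm(
  series=[
    [[0,0,0,0,0,0,0],[0,0,0,0,0,0,0],[0,0,0,0,0,0,0],[0,0,0,0,0,0,0],[0,0,0,0,0,-0.1,0],[0,0,0,0,0,-0.3,0],[0,0,0,0,0,-0.3,0],[0,0,0,0,0,-0.17,0]],
  ],
)

```text
clock: 17.0
eef_pos: [445.5, -10.3, 236.4]
tool_rot: [3.14, -0.004, 0.364]
force: [0.2, -0.0, 0.3]
width: 85.8
gripper_force: 0.0
```

Call:
step_arm(
  series=[
    [[0,0,0,0.032,-0.289,0,0],[0,0,0,0.032,-0.289,0,0],[0,0,0,0.032,-0.289,0,0],[0,0,0,0.032,-0.289,0,0],[0,0,0,0.032,-0.289,0,0],[0,0,0,0.032,-0.289,0,0],[0,0,0,0.032,-0.289,0,0],[0,0,0,0,0,0,0],[0,0,0,0,0,0,0],[0,0,0,0,0,0,0],[0,0,0,0,0,0,0],[0,0,0,0,0,0,0]],
  ],
)

```text
clock: 18.2
eef_pos: [368.4, 284.0, 233.5]
tool_rot: [3.141, 0.0, 0.361]
force: [0.2, -0.1, -0.2]
width: 85.5
gripper_force: 0.0
```

```bash
python3 - <<'E'
from h import *
w=snap('wrist');s=snap('scene');print(ctrl.read_state()['eef_pos'],ctrl.read_state()['tool_rot'],ctrl.read_state()['qpos'])
d=ctrl.recognise(w,'clip_head');print(d[:2])
c=np.array(d[0]['centre']).round().astype(int);x0=max(c[0]-60,0);y0=max(c[1]-60,0);print(x0,y0)
f=lambda a:cv2.cvtColor(a,cv2.COLOR_RGB2BGR)
x=cv2.resize(f(w['img'][y0:y0+120,x0:x0+120]),(480,480),interpolation=cv2.INTER_CUBIC)
y=cv2.resize(f(s['img'][150:210,340:400]),(300,300),interpolation=cv2.INTER_CUBIC)
z=cv2.resize(f(s['img'][180:280,240:340]),(300,180))
cv2.imwrite('pics/m3.png',np.hstack([x,np.vstack([y,z])]))
E
```

```text
[368.24301528 284.43998718 233.49362583] [ 3.14141784e+00 -1.32208555e-04  3.62091670e-01] [-0.67261847  0.36490218 -0.06115999  2.00909102  0.03169247  0.76841333
 -1.96125503]
[{'centre': [312.4, 162.8], 'score': 0.93}]
252 103
```

View pics/m3.png

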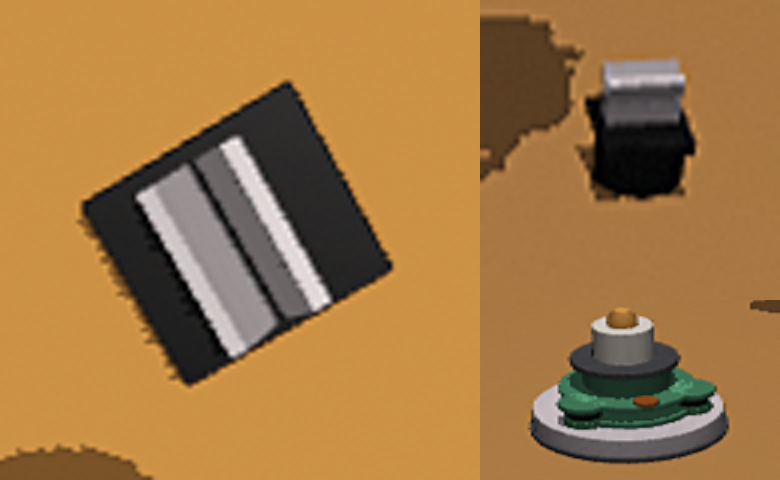

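The carrier is seated on the tribrach. The clip head's block corners in the crop are (82,204), (290,82), (392,268) and (188,385), with the jaws running from (190,165) to (280,320).

```bash
python3 - <<'E'
from h import *
w=snap('wrist');s=snap('scene')
q=lambda x,y:(252+x/4,103+y/4)
P=[atz(w,q(*c),32) for c in [(82,204),(290,82),(392,268),(188,385)]]
print(np.round(P,1),np.mean(P,0),[np.linalg.norm(P[i]-P[i-1]) for i in range(4)])
J=[atz(w,q(*c),59) for c in [(135,195),(240,137),(330,300),(235,358)]];print('jaw c',np.mean(J,0))
yd=(J[2]-J[1]+J[3]-J[0]+P[2]-P[1]+P[3]-P[0]);a=np.arctan2(yd[1],yd[0]);print('clip y dir deg',np.degrees(a))
st=ctrl.read_state();T=Ro.from_euler('xyz',st['tool_rot']).as_matrix();b=np.arctan2(T[1,1],T[0,1]);print('tool y deg',np.degrees(b))
print('tri jaw top',tri([ray(w,q(235,247)),ray(s,(340+645/5-96.0+0,150+75/5))]) )
c=np.mean(P,0);go(c[0],c[1],10);print('plate',[(d['centre'],d['score']) for d in ctrl.recognise(s,'sight_plate')[:1]])
E
```

```text
[[393.5 336.5  32. ]
 [431.3 305.1  32. ]
 [404.  272.1  32. ]
 [365.9 303.3  32. ]] [398.66459486 304.24546972  32.        ] [np.float64(43.18638207995103), np.float64(49.044209857261556), np.float64(42.86538904932885), np.float64(49.21957335083082)]
jaw c [398.70583165 304.14155793  59.        ]
clip y dir deg -129.34684469391928
tool y deg -69.19307661859544
tri jaw top [400.02192323 305.40189646  52.72647258]
tool shift frac [ 0.237 -0.048  1.49 ] pos [368.  285.  233.5] rot [ 3.142 -0.     0.363]
plate [([155.4, 279.4], 0.56)]
```

Call:
step_arm(
  series=[
    [[0,0,-0.19,0,0,0.05,0],[0,0,-0.19,0,0,0.05,0],[0,0,-0.19,0,0,0.05,0],[0,0,-0.19,0,0,0.05,0],[0,0,-0.19,0,0,0.05,0],[0,0,-0.19,0,0,0.05,0],[0,0,-0.19,0,0,0.05,0],[0,0,-0.19,0,0,0.05,0],[0,0,-0.19,0,0,0.05,0],[0,0,-0.19,0,0,0.05,0],[0,0,-0.19,0,0,0.05,0],[0,0,-0.19,0,0,0.05,0]],
  ],
)

```text
clock: 19.7
eef_pos: [368.0, 285.2, 143.1]
tool_rot: [3.141, -0.0, 2.16]
force: [-0.3, 0.0, -0.0]
width: 85.2
gripper_force: 0.0
```

Call:
step_arm(
  series=[
    [[0,0,-0.19,0,0,0,0],[0,0,-0.19,0,0,0,0],[0,0,0,0,0,0,0],[0,0,0,0,0,0,0],[0,0,0,0,0,0,0],[0,0,0,0,0,0,0],[0,0,0,0,0,0,0]],
  ],
)

```text
clock: 20.4
eef_pos: [367.8, 285.3, 143.5]
tool_rot: [3.141, 0.0, 2.452]
force: [-0.7, -0.1, 0.3]
width: 85.6
gripper_force: 0.0
```

```bash
python3 - <<'E'
from h import *
w=snap('wrist','w6.png');go(398.7,304.2,4);st=ctrl.read_state();print(st['qpos'])
T=Ro.from_euler('xyz',st['tool_rot']).as_matrix();print('tool y deg',np.degrees(np.arctan2(T[1,1],T[0,1])))
print('block c',proj(w,[398.7,304.2,32]),'jaw',proj(w,[398.7,304.2,59]))
E
```

```text
tool shift frac [-0.079  0.228  0.93 ] pos [367.8 285.3 143.5] rot [3.141 0.    2.452]
[-0.31536122  0.56698522 -0.58413911  2.09530709  0.53029829  0.62621258
 -0.38583343]
tool y deg 50.51666010655894
block c [375.18787741 250.10662422] jaw [381.08210392 263.6539501 ]
```

View pics/w6.png

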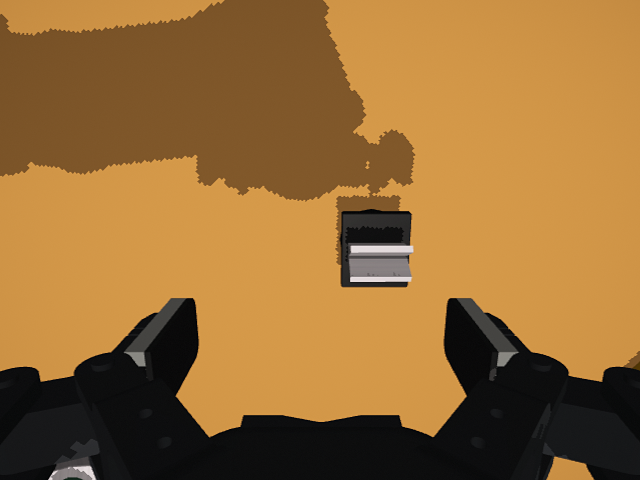

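The clip head is square to the fingers, with its block centred at (376,249.5) as predicted. I'm descending to grip it.

Call:
step_arm(
  series=[
    [[0,0,0,-0.079,0.228,0,0],[0,0,0,0,0,0.1,0],[0,0,0,0,0,0.25,0],[0,0,0,0,0,0.3,0],[0,0,0,0,0,0.2,0],[0,0,0,0,0,0.06,0],[0,0,0,0,0,0,0],[0,0,0,0,0,0,0],[0,0,0,0,0,0,0],[0,0,0,0,0,0,0]],
  ],
)

```text
clock: 21.45
eef_pos: [399.6, 304.6, 8.3]
tool_rot: [3.139, 0.0, 2.452]
force: [-0.6, -0.6, 0.2]
width: 85.2
gripper_force: 0.0
```

Call:
step_arm(
  series=[
    [[0,0,0,0,0,0,1],[0,0,0,0,0,0,1],[0,0,0,0,0,0,1],[0,0,0,0,0,0,1],[0,0,0,0,0,0,1],[0,0,0,0,0,0,1],[0,0,0,0,0,0,1],[0,0,0,0,0,0,1],[0,0,0,0,0,0,1]],
  ],
)

```text
clock: 22.35
eef_pos: [399.0, 304.3, 7.5]
tool_rot: [3.141, 0.001, 2.453]
force: [0.6, -1.6, 6.1]
width: 43.0
gripper_force: 60.9
```

```bash
python3 - <<'E'
from h import *
go(445,-10.5,200);print(ctrl.read_state()['qpos'])
s=snap('scene');t=snap('top')
d=ctrl.recognise(s,'sight_plate')[:1];print(d)
f=lambda a:cv2.cvtColor(a,cv2.COLOR_RGB2BGR)
cv2.imwrite('pics/m4.png',np.hstack([cv2.resize(f(s['img'][250:330,110:210]),(400,320),interpolation=cv2.INTER_CUBIC),cv2.resize(f(t['img'][240:304,410:490]),(400,320),interpolation=cv2.INTER_CUBIC)]))
E
```

```text
tool shift frac [-1.571 -1.424 -1.284] pos [399.  304.3   7.5] rot [3.141e+00 1.000e-03 2.453e+00]
[-0.47679321  0.8213227  -0.3475931   2.07131103  0.75276735  0.3739265
 -0.55364133]
[{'centre': [159.4, 279.7], 'score': 0.57}]
```

View pics/m4.png

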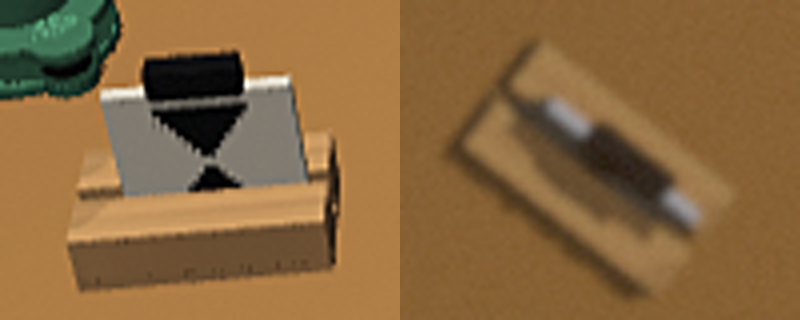

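The scene crop shows the plate standing in the rack with its grip bar on top. In the top crop it runs from (555,105) to (700,215), about 53° in yaw, nearly parallel to the held clip head.

Call:
step_arm(
  series=[
    [[0,0,0,0,0,-0.1,1],[0,0,0,0,0,-0.25,1],[0,0,0,0,0,-0.3,1],[0,0,0,0,0,-0.3,1],[0,0,0,0,0,-0.28,1],[0,0,0,-0.1,-0.09,0,1],[0,0,0,-0.184,-0.167,0,1],[0,0,0,-0.184,-0.167,0,1],[0,0,0,-0.184,-0.167,0,1],[0,0,0,-0.184,-0.167,0,1],[0,0,0,-0.184,-0.167,0,1],[0,0,0,-0.184,-0.167,0,1]],
  ],
)

```text
clock: 23.7
eef_pos: [433.6, 61.1, 191.2]
tool_rot: [-3.141, -0.0, 2.453]
force: [0.7, 0.3, -2.4]
width: 42.9
gripper_force: 61.9
```

Call:
step_arm(
  series=[
    [[0,0,0,-0.184,-0.167,0,1],[0,0,0,-0.183,-0.165,0,1],[0,0,0,0,0,0,1],[0,0,0,0,0,0,1],[0,0,0,0,0,0,1],[0,0,0,0,0,0,1],[0,0,0,0,0,0,1]],
  ],
)

```text
clock: 24.4
eef_pos: [444.8, -9.4, 191.5]
tool_rot: [3.141, -0.0, 2.455]
force: [-0.7, -0.2, -1.9]
width: 42.8
gripper_force: 61.9
```

```bash
python3 - <<'E'
from h import *
s=snap('scene');w=snap('wrist');t=snap('top');st=ctrl.read_state();go(445,-10.5,144);print(st['qpos'])
T=Ro.from_euler('xyz',st['tool_rot']).as_matrix()
print('stub tip pred',proj(s,[445,-10.5,154]),'clip base pred',proj(s,st['eef_pos']+T@[0,0,7.5]),'jaw c pred w',[proj(w,st['eef_pos']+T@[dx,0,-51.5]) for dx in (-3,0,3)])
f=lambda a:cv2.cvtColor(a,cv2.COLOR_RGB2BGR)
x=cv2.resize(f(s['img'][90:240,220:370]),(400,400));y=cv2.resize(f(w['img'][160:480,160:480]),(400,400))
cv2.imwrite('pics/m5.png',np.hstack([x,y]))
E
```

```text
tool shift frac [-0.003 -0.002  0.316] pos [444.9 -10.  191.5] rot [3.141 0.    2.454]
[ 0.45740124  0.47652005 -0.69491505  2.09672788  0.46078914  0.72141527
  0.34651512]
stub tip pred [286.48046253 184.42758322] clip base pred [286.1408389  170.51625242] jaw c pred w [array([323.21590861, 402.6640092 ]), array([323.24032592, 392.60485561]), array([323.26510558, 382.39642784])]
```

View pics/m5.png

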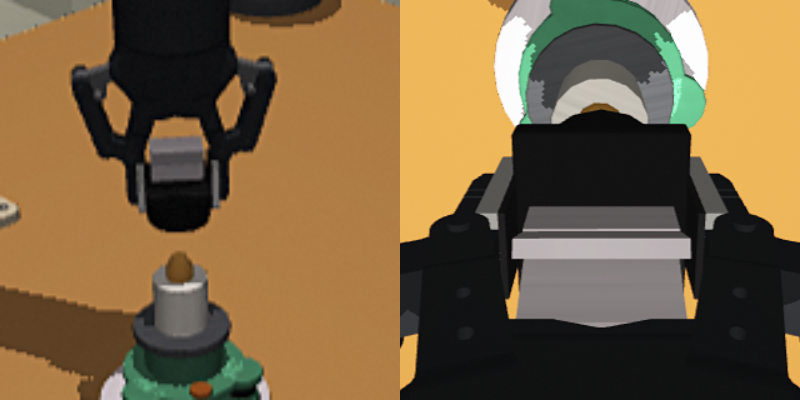

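The clip head hangs upright with its base at column 287, over the stub at 287.5. I'm lowering it.

Call:
step_arm(
  series=[
    [[0,0,0,0,0,0.1,1],[0,0,0,0,0,0.1,1],[0,0,0,0,0,0.05,1],[0,0,0,0,0,0.03,1],[0,0,0,0,0,0.02,1],[0,0,0,0,0,0.01,1],[0,0,0,0,0,0.005,1],[0,0,0,0,0,0,1],[0,0,0,0,0,0,1],[0,0,0,0,0,0,1]],
  ],
)

```text
clock: 25.55
eef_pos: [445.0, -10.6, 144.4]
tool_rot: [3.141, 0.0, 2.453]
force: [0.2, -0.2, -1.9]
width: 43.0
gripper_force: 61.9
```

Call:
step_arm(
  series=[
    [[0,0,0,0,0,0.006,1],[0,0,0,0,0,0.004,1],[0,0,0,0,0,0,1],[0,0,0,0,0,0,1]],
  ],
)

```text
clock: 25.95
eef_pos: [445.2, -10.6, 143.5]
tool_rot: [-3.142, 0.001, 2.453]
force: [-2.2, -0.9, 8.8]
width: 42.6
gripper_force: 63.1
```

The clip head is seated. I'm releasing it, rising, and turning toward the plate's yaw.

Call:
step_arm(
  series=[
    [[0,0,0,0,0,0,0],[0,0,0,0,0,0,0],[0,0,0,0,0,0,0],[0,0,0,0,0,0,0],[0,0,0,0,0,0,0],[0,0,0,0,0,-0.1,0],[0,0,0,0,0,-0.2,0],[0,0,0,0,0,-0.2,0],[0,0,0,0,0,-0.2,0],[0,0,0,0,0,-0.2,0],[0,0,0,0,0,0,0]],
  ],
)

```text
clock: 27.05
eef_pos: [447.3, -10.1, 280.9]
tool_rot: [3.137, 0.006, 2.453]
force: [-0.2, 0.9, 0.6]
width: 85.5
gripper_force: 0.0
```

Call:
step_arm(
  series=[
    [[0,0,0.177,0,0,0,0],[0,0,0.177,0,0,0,0],[0,0,0.177,0,0,0,0],[0,0,0.177,0,0,0,0],[0,0,0.177,0,0,0,0],[0,0,0.177,0,0,0,0],[0,0,0.177,0,0,0,0],[0,0,0.177,0,0,0,0],[0,0,0.177,0,0,0,0],[0,0,0.177,0,0,0,0],[0,0,0.179,0,0,0,0],[0,0,0,0,0,0,0]],
  ],
)

```text
clock: 28.25
eef_pos: [444.4, -10.6, 277.0]
tool_rot: [-3.141, 0.001, 0.922]
force: [-0.6, 0.2, 0.1]
width: 85.5
gripper_force: 0.0
```

Call:
step_arm(
  series=[
    [[0,0,0,0,0,0,0],[0,0,0,0,0,0,0],[0,0,0,0,0,0,0],[0,0,0,0,0,0,0]],
  ],
)

```text
clock: 28.65
eef_pos: [444.9, -10.7, 277.6]
tool_rot: [-3.142, -0.0, 0.923]
force: [-0.1, -1.0, -0.2]
width: 85.3
gripper_force: 0.0
```

```bash
python3 - <<'E'
from h import *
go(368,-338,260);print(ctrl.read_state()['qpos'])
w=snap('wrist')
# jaw check: project predicted jaw top outline, find bright-grey pixels nearby
c=np.array([444.9,-10.7]);a=np.radians(50.5);y=np.array([np.cos(a),np.sin(a)]);x=np.array([y[1],-y[0]])
P=[proj(w,[*(c+i*7.5*x+j*18*y),195]) for i,j in((-1,-1),(1,-1),(1,1),(-1,1))];print('pred jaw corners',np.round(P,1))
im=w['img'].astype(int);P=np.array(P);x0,y0=np.maximum(P.min(0)-25,0).astype(int);x1,y1=(P.max(0)+25).astype(int)
cr=im[y0:y1,x0:x1];m=((cr.max(2)-cr.min(2)<25)&(cr.min(2)>75)).astype(np.uint8)
cs,_=cv2.findContours(m,cv2.RETR_EXTERNAL,cv2.CHAIN_APPROX_NONE)
for k in sorted(cs,key=cv2.contourArea)[-4:]:
    r=cv2.minAreaRect(k);print(cv2.contourArea(k),np.round(cv2.boxPoints(r)+[x0,y0],1).tolist())
E
```

```text
tool shift frac [-2.049  0.908  0.117] pos [444.9 -10.7 277.6] rot [-3.142 -0.     0.923]
[ 0.28681715  0.29669754 -0.41931181  1.98824928  0.15409572  0.88692642
 -0.86184564]
pred jaw corners [[307.4 272.4]
 [333.2 273.4]
 [336.4 212.7]
 [309.5 211.6]]
8.0 [[315.0, 186.0], [316.9, 181.9], [329.2, 187.4], [327.3, 191.6]]
226.5 [[328.0, 186.0], [360.0, 186.0], [360.0, 197.0], [328.0, 197.0]]
971.5 [[301.5, 272.9], [303.1, 208.6], [321.3, 209.0], [319.7, 273.3]]
1019.5 [[322.3, 273.6], [324.5, 205.8], [343.6, 206.4], [341.4, 274.2]]
```

Call:
step_arm(
  series=[
    [[0,0,0,-0.256,0.1135,0,0],[0,0,0,-0.256,0.1135,0,0],[0,0,0,-0.256,0.1135,0,0],[0,0,0,-0.256,0.1135,0,0],[0,0,0,-0.256,0.1135,0,0],[0,0,0,-0.256,0.1135,0,0],[0,0,0,-0.256,0.1135,0,0],[0,0,0,-0.256,0.1135,0.05,0],[0,0,0,0,0,0,0],[0,0,0,0,0,0,0],[0,0,0,0,0,0,0],[0,0,0,0,0,0,0]],
  ],
)

```text
clock: 29.9
eef_pos: [368.6, -336.3, 270.4]
tool_rot: [3.141, -0.001, 0.925]
force: [-0.2, 0.5, -0.2]
width: 85.3
gripper_force: 0.0
```

Call:
step_arm(
  series=[
    [[0,0,0,0,0,0,0],[0,0,0,0,0,0,0]],
  ],
)

```text
clock: 30.1
eef_pos: [368.3, -337.0, 270.4]
tool_rot: [3.141, -0.0, 0.924]
force: [0.0, 0.5, -0.1]
width: 85.6
gripper_force: 0.0
```

```bash
python3 - <<'E'
from h import *
w=snap('wrist');st=ctrl.read_state();print(np.round(st['eef_pos'],1),st['tool_rot'],st['qpos'])
d=ctrl.recognise(w,'sight_plate')[:1];print(d,ctrl.recognise(w,'rack')[:1]);c=d[0]['centre']
im=w['img'].astype(int);x0,y0=int(c[0]-70),max(int(c[1]-90),0);cr=im[y0:y0+180,x0:x0+140]
for nm,m in(('dark',cr.max(2)<60),('white',(cr.max(2)-cr.min(2)<40)&(cr.min(2)>110))):
    cs,_=cv2.findContours(m.astype(np.uint8),cv2.RETR_EXTERNAL,cv2.CHAIN_APPROX_NONE)
    for k in sorted(cs,key=cv2.contourArea)[-4:]:
        b=cv2.boxPoints(cv2.minAreaRect(k))+[x0,y0];print(nm,cv2.contourArea(k),np.round(b,1).tolist(),np.round([atz(w,q,100 if nm=='dark' else 86)[:2] for q in b],1).tolist())
print('pred bar ends',[proj(w,[411-i*20*.605,-284-i*20*.797,100]).round(1) for i in(-1,0,1)])
E
```

```text
[ 368.2 -337.2  270.4] [3.14123282e+00 1.11900295e-05 9.23279286e-01] [ 0.89215649  0.37576815 -0.28420142  1.87316592  0.13070797  0.91021979
 -0.10112863]
[{'centre': [325.2, 120.6], 'score': 0.78}] [{'centre': [317.5, 125.9], 'score': 0.68}]
dark 791.5 [[318.1, 149.9], [319.9, 93.7], [335.5, 94.2], [333.7, 150.5]] [[394.9, -298.0], [420.0, -267.1], [428.7, -274.2], [403.9, -305.3]]
white 166.5 [[322.0, 151.0], [329.0, 151.0], [329.0, 175.0], [322.0, 175.0]] [[396.3, -301.1], [400.6, -304.4], [389.5, -319.3], [385.0, -316.0]]
white 190.5 [[324.0, 67.0], [332.0, 67.0], [332.0, 93.0], [324.0, 93.0]] [[434.2, -253.2], [439.0, -256.8], [428.1, -271.4], [423.3, -267.8]]
pred bar ends [array([324.2,  92. ]), array([324.1, 120.8]), array([324. , 148.7])]
```

Call:
step_arm(
  series=[
    [[0,0,0.029,0,0,0,0],[0,0,0,0.223,0.009,0,0],[0,0,0,0.223,0.009,0,0],[0,0,0,0,0,0.15,0],[0,0,0,0,0,0.3,0],[0,0,0,0,0,0.25,0],[0,0,0,0,0,0,0],[0,0,0,0,0,0,0],[0,0,0,0,0,0,0],[0,0,0,0,0,0,0],[0,0,0,0,0,0,0]],
  ],
)

```text
clock: 31.35
eef_pos: [412.4, -287.5, 166.6]
tool_rot: [3.139, -0.0, 0.899]
force: [-0.4, 0.1, -0.2]
width: 85.5
gripper_force: 0.0
```

```bash
python3 - <<'E'
from h import *
w=snap('wrist');go(411.9,-286.2,74);st=ctrl.read_state()
pr=proj(w,[411.9,-286.2,100]);print('pred',pr)
im=w['img'].astype(int);x0,y0=int(pr[0]-60),int(pr[1]-130);cr=im[y0:y0+190,x0:x0+120]
for nm,m in(('dark',cr.max(2)<60),('white',(cr.max(2)-cr.min(2)<40)&(cr.min(2)>110))):
    cs,_=cv2.findContours(m.astype(np.uint8),cv2.RETR_EXTERNAL,cv2.CHAIN_APPROX_NONE)
    for k in sorted(cs,key=cv2.contourArea)[-3:]:
        b=cv2.boxPoints(cv2.minAreaRect(k))+[x0,y0];q=[atz(w,v,100 if nm=='dark' else 86)[:2] for v in b];print(nm,cv2.contourArea(k),np.round(b,1).tolist(),np.round(q,1).tolist(),np.mean(q,0))
E
```

```text
tool shift frac [ 0.005 -0.008  0.616] pos [ 412.2 -287.5  166.3] rot [ 3.139 -0.     0.899]
pred [318.88715072 249.97617818]
dark 1578.0 [[308.0, 208.0], [330.0, 208.0], [330.0, 284.0], [308.0, 284.0]] [[421.6, -264.9], [430.5, -272.0], [404.6, -305.1], [395.2, -297.6]] [ 412.994449   -284.92428271]
white 211.0 [[314.0, 285.0], [324.0, 285.0], [324.0, 308.0], [314.0, 308.0]] [[393.8, -304.4], [398.3, -308.0], [389.3, -319.4], [384.7, -315.7]] [ 391.51723955 -311.84854957]
white 366.5 [[313.0, 172.0], [324.0, 172.0], [324.0, 208.0], [313.0, 208.0]] [[434.2, -253.2], [438.8, -256.9], [426.5, -272.4], [421.8, -268.6]] [ 430.31742422 -262.73816193]
```

The bar is square to the fingers and centred, so I'm descending and gripping.

Call:
step_arm(
  series=[
    [[0,0,0,0.005,-0.008,0.2,0],[0,0,0,0,0,0.25,0],[0,0,0,0,0,0.166,0],[0,0,0,0,0,0,0],[0,0,0,0,0,0,0],[0,0,0,0,0,0,1],[0,0,0,0,0,0,1],[0,0,0,0,0,0,1],[0,0,0,0,0,0,1],[0,0,0,0,0,0,1],[0,0,0,0,0,0,1],[0,0,0,0,0,0,1]],
  ],
)

```text
clock: 32.6
eef_pos: [411.6, -286.0, 73.3]
tool_rot: [3.14, -0.0, 0.899]
force: [-0.3, -0.5, 6.9]
width: 10.9
gripper_force: 59.2
```

Call:
step_arm(
  series=[
    [[0,0,0,0,0,0,1],[0,0,0,0,0,0,1],[0,0,0,0,0,0,1]],
  ],
)

```text
clock: 32.9
eef_pos: [411.7, -286.0, 73.2]
tool_rot: [3.14, -0.0, 0.899]
force: [1.0, -0.1, 5.3]
width: 10.6
gripper_force: 59.2
```

Call:
step_arm(
  series=[
    [[0,0,0,0,0,-0.1,1],[0,0,0,0,0,-0.3,1],[0,0,0,0,0,-0.3,1],[0,0,0,0,0,-0.3,1],[0,0,0,0,0,-0.3,1],[0,0,0.022,0,0,-0.15,1],[0,0,0,0.222,-0.142,0,1],[0,0,0,0.222,-0.142,0,1],[0,0,0,0.222,-0.142,0,1],[0,0,0,0.222,-0.142,0,1],[0,0,0,0.222,-0.142,0,1],[0,0,0,0.222,-0.142,0,1]],
  ],
)

```text
clock: 34.1
eef_pos: [438.8, -48.6, 290.0]
tool_rot: [-3.141, 0.001, 0.882]
force: [1.3, -0.6, -0.6]
width: 10.9
gripper_force: 59.9
```

Call:
step_arm(
  series=[
    [[0,0,0,0.22,-0.142,0,1],[0,0,0,0,0,0,1],[0,0,0,0,0,0,1],[0,0,0,0,0,0,1],[0,0,0,0,0,0,1],[0,0,0,0,0,0,1]],
  ],
)

```text
clock: 34.7
eef_pos: [443.8, -12.3, 290.1]
tool_rot: [-3.142, 0.0, 0.88]
force: [-0.3, 0.6, -0.8]
width: 11.2
gripper_force: 59.9
```

```bash
python3 - <<'E'
from h import *
w=snap('wrist');s=snap('scene');go(444.9,-10.7,233.2);print(ctrl.read_state()['width'],ctrl.read_state()['force'])
for th in('clip_head','sight_plate','carrier','tribrach'): print(th,[(d['centre'],round(d['score'],2)) for d in ctrl.recognise(s,th)[:2]])
st=ctrl.read_state();print('plate centre pred s',proj(s,st['eef_pos']-[0,0,25]),'clip pred',proj(s,[444.9,-10.7,165]))
E
```

```text
tool shift frac [0.01 0.   0.38] pos [443.9 -11.9 290.2] rot [-3.142  0.     0.881]
11.135717406555372 [ 0.01020655  0.38714748 -1.47625303]
clip_head [([289.4, 183.9], 0.58)]
sight_plate [([279.3, 130.7], 0.55)]
carrier [([285.7, 209.9], 0.64)]
tribrach [([292.0, 232.9], 0.8), ([326.3, 425.4], 0.73)]
plate centre pred s [283.7776324 130.6955344] clip pred [286.18330573 179.43605822]
```

Call:
step_arm(
  series=[
    [[0,0,0,0.01,0,0.1,1],[0,0,0,0,0,0.08,1],[0,0,0,0,0,0.04,1],[0,0,0,0,0,0.03,1],[0,0,0,0,0,0.03,1],[0,0,0,0,0,0,1],[0,0,0,0,0,0,1]],
  ],
)

```text
clock: 35.7
eef_pos: [445.1, -9.9, 248.5]
tool_rot: [3.141, -0.0, 0.882]
force: [1.0, 0.5, -1.5]
width: 11.2
gripper_force: 59.9
```

Call:
step_arm(
  series=[
    [[0,0,0,0,0,0.02,1],[0,0,0,0,0,0.02,1],[0,0,0,0,0,0.02,1],[0,0,0,0,0,0.02,1],[0,0,0,0,0,0.01,1],[0,0,0,0,0,0,1],[0,0,0,0,0,0,1]],
  ],
)

```text
clock: 36.4
eef_pos: [444.7, -10.0, 234.5]
tool_rot: [-3.141, 0.0, 0.882]
force: [1.0, -0.1, -2.0]
width: 10.7
gripper_force: 59.8
```

Call:
step_arm(
  series=[
    [[0,0,0,0,0,0.008,1],[0,0,0,0,0,0.008,1],[0,0,0,0,0,0,1],[0,0,0,0,0,0,1]],
  ],
)

```text
clock: 36.8
eef_pos: [445.3, -10.1, 233.2]
tool_rot: [3.14, -0.0, 0.882]
force: [-0.5, -1.2, 9.0]
width: 10.8
gripper_force: 61.3
```

```bash
python3 - <<'E'
from h import *
w=snap('wrist');st=ctrl.read_state();print(st['force'],st['eef_pos'])
c=np.array([444.9,-10.7]);a=np.radians(50.5);y=np.array([np.cos(a),np.sin(a)]);x=np.array([y[1],-y[0]])
print('near jaw-end corners pred',[proj(w,[*(c+i*x+18*y),z]).round() for i,z in((-7.5,195),(7.5,195))],'block corners',[proj(w,[*(c+i*25*x+22*y),168]).round() for i in(-1,1)],'plate bottom end',[proj(w,[*(c+i*3*x+40*y),168]).round() for i in(-1,1)],'plate top end',[proj(w,[*(c+i*3*x+40*y),246]).round() for i in(-1,1)])
g=w['img'].astype(int)
for r in range(150,390,8): print(r,''.join('.' if (p[0]-p[2]>60) else ('g' if p[1]>p[0]*1.15 and p[1]>50 else ' .:-=+*#%@'[::1][min(9,int(p.mean()/26))] if p.mean()>=45 else 'k') for p in g[r,230:410:2]))
E
```

```text
[-1.20795685 -0.37143922  9.62117027] [445.25493376 -10.10554379 233.17448676]
near jaw-end corners pred [array([305., 233.]), array([338., 233.])] block corners [array([273., 213.]), array([370., 213.])] plate bottom end [array([316., 178.]), array([328., 178.])] plate top end [array([313., 207.]), array([332., 207.])]
150 .................--@@@@@@@@@@@@@@@@@@@@@@#*=gggggggggggggggggggg@@@@@@@@@=+...............
158 ..............-@@@@@@@@@@@@@@@%*+gggggggggggggggggggggggggggggggg@@@@@@@@@@@*.............
166 ............=@@@@@@@@@@@@@*gggggggggggggggggggggggggggggggggggggg@@@@@@@@@@@@@@+..........
174 ..........:@@@@@@@@%***gggggggggggggggk:-=========-kkgggggggggggggggg@@@@@@@@@@@@.........
182 .........%@@@@@@@@%*+gggggggggk::::::-======================:gggggggggg#@@@@@@@@@@........
190 ........+*********+ggggggg:::::::::::::=========================-ggggg:.g@@@@@@@@@@.......
198 ........*********-ggggg::::::::::::::::::-===-====-:::-:============........@@@@@@@#......
206 ........*****#=ggggggg:::::::::::::-----.@@@@@@@@@@k:---=============-......@@@@@@@%......
214 ........=*=ggg
[... 1371 characters left out ...]
kkk:-------.kkkkkkkkkk.............
334 ..........kkkkkkkkkkkkkkkkkkkkk:*-kkkkkkkkkkkkkkkkkkkkkkkk+*kkkkkkkkkkkkkkkkkkkkkk........
342 ........kkkkkkkkkkkkkkkkkkkkkkkkkkkkkkkkkkkkkkkkkkkkkkkkkkkkkkkkkkkkkkkkkkkkkkkkkkk:......
350 kkkkkkkkkkkkkkkkkkkkkkkkkkkkkkkkkkkkkkkkkkkkkkkkkkkkkkkkkkkkkkkkkkkkkkkkkkkkkkkkkkkkkkkkkk
358 kkkkkkkkkkkkkkkkkkkkkkkkkkkkkkkkkkkkkkkkkkkkkkkkkkkkkkkkkkkkkkkkkkkkkkkkkkkkkkkkkkkkkkkkkk
366 kkkkkkkkkkkkkkkkkkkkkkkkkkkkkkkkkkkkkkkkkkkkkkkkkkkkkkkkkkkkkkkkkkkkkkkkkkkkkkkkkkkkkkkkkk
374 kkkkkkkkkkkkkkkkkkkkkkkkkkkkkkkkkkkkkkkkkkkkkkkkkkkkkkkkkkkkkkkkkkkkkkkkkkkkkkkkkkkkkkkkkk
382 kkkkkkkkkkkkkkkkkkkkkkkkkkkkkkkkkkkkkkkkkkkkkkkkkkkkkkkkkkkkkkkkkkkkkkkkkkkkkkkkkkkkkkkkkk
```

Call:
step_arm(
  series=[
    [[0,0,0,0,0,0.008,1],[0,0,0,0,0,0,1],[0,0,0,0,0,0,1]],
  ],
)

```text
clock: 37.15
eef_pos: [445.7, -10.1, 233.1]
tool_rot: [3.139, -0.001, 0.882]
force: [-4.0, -1.3, 19.4]
width: 10.7
gripper_force: 62.8
```

It has reached a firm stop at the expected height, so the plate is home. I'm relaxing, opening and retreating.

Call:
step_arm(
  series=[
    [[0,0,0,0,0,-0.012,1],[0,0,0,0,0,0,1],[0,0,0,0,0,0,0],[0,0,0,0,0,0,0],[0,0,0,0,0,0,0],[0,0,0,0,0,0,0],[0,0,0,0,0,0,0],[0,0,0,0,0,-0.1,0],[0,0,0,0,0,-0.2,0],[0,0,0,0,0,-0.2,0],[0,0,0,0,0,-0.2,0],[0,0,0,0,0,0,0]],
  ],
)

```text
clock: 38.35
eef_pos: [447.3, -9.6, 341.5]
tool_rot: [3.135, -0.005, 0.882]
force: [0.5, -0.3, -0.4]
width: 85.2
gripper_force: 0.0
```

Call:
step_arm(
  series=[
    [[0,0,0,0,0,0,0],[0,0,0,0,0,0,0],[0,0,0,0,0,0,0],[0,0,0,0,0,0,0],[0,0,0,0,0,0,0]],
  ],
)

```text
clock: 38.85
eef_pos: [444.7, -10.0, 337.4]
tool_rot: [-3.141, 0.001, 0.882]
force: [-0.5, -0.2, 0.1]
width: 85.4
gripper_force: 0.0
```

```bash
python3 - <<'E'
from h import *
w=snap('wrist');s=snap('scene');st=ctrl.read_state();print(st['force'],st['eef_pos'],st['width'])
c=np.array([444.9,-10.7]);a=np.radians(50.5);y=np.array([np.cos(a),np.sin(a)]);x=np.array([y[1],-y[0]])
print('bar pred s (ends at z252)',[proj(s,[*(c+j*20*y),z]).round(1) for j in(-1,1) for z in (244,260)],'plate top corners',[proj(s,[*(c+j*40*y),246]).round(1) for j in(-1,1)])
im=s['img'].astype(int)
for r in range(100,215,4): print(r,''.join('.' if p[0]-p[2]>60 else 'k' if p.mean()<45 else 'g' if p[1]>p[0]*1.15 else '#' if p.mean()>130 else '-' for p in im[r,240:330]))
for th in('sight_plate','clip_head'): print(th,[(d['centre'],round(d['score'],2)) for d in ctrl.recognise(s,th)[:1]])
E
```

```text
[ 0.1038696  -0.45977764  0.88570283] [444.80374336  -9.94082995 337.69196924] 85.52846608407238
bar pred s (ends at z252) [array([273.7, 142.1]), array([273.3, 134. ]), array([295.9, 141. ]), array([295.7, 132.9])] plate top corners [array([262.5, 141.6]), array([306.9, 139.5])]
100 ..........................................................................................
104 ..........................................................................................
108 ..........................................................................................
112 ..........................................................................................
116 ..........................................................................................
120 ..........................................................................................
124 ..........................................................................................
128 ..........................................................................................
132 .......................................................
[... 1307 characters left out ...]
...-kkkkkkkkkkkkkkkkkkkkkkk...............................
192 ---------...........................kkkkkkkkkkkkkkkkkkkkkkk...............................
196 -----------------....................kkkkkkkkkkkkkkkkkkkkg................................
200 -----------------------------........---------------------................................
204 ------------------------------------kk--------------------kkk.............................
208 -------------------------------kkkkkkk----------------------------........................
212 -----------------------------k---kkkkk-------------------k---------.......................
sight_plate [([283.6, 151.7], 0.82)]
clip_head [([286.7, 185.7], 0.55)]
```

```bash
python3 -c "
from cell import ctrl
print(ctrl.finish_job())"
```

```text
the job is handed in; nothing more can be done
None
```

I stacked the tribrach, carrier and clip head on the pedestal, pressed the sighting plate home in the jaws, and handed the job in at about 39 s; no verdict came back, but the last camera check showed the plate upright at the expected height.

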